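# Lid the tiffin tin and take its outer cover off again

### The job

Slide the keeper on the wooden rail all the way open so its tongue no longer overhangs the tiffin tin, then pick up the two nested lids together from the tray by the inner lid's round knob and lower them onto the tin until the inner lid sits level in its mouth; do not drop them. Let go, then take the outer cover by its upright tab and lift it off alone, the inner lid staying seated undisturbed. Finish while holding the cover roughly level about 10 cm above where it sat, and leave the other things on the bench alone.

Things in the scene. Friction and masses are not known exactly. Their poses are not given: they have to be found in the camera images.
- holder: Fixed wooden board (225 x 250 x 15 mm) with an open aluminium tin and a rail block; on the left or right half of the bench, the tray on the other, turned up to 0.25 rad. Origin: on the bench under the tin's axis. Board: x -90 to 135, y -92 to 157 mm. Rail block: along y, centred at x = 108 mm, 36 mm wide, y -42 to 157 mm, top 80 mm above the bench.
- tin_mouth (a point): Centre of the round tin's mouth, at its rim, 80 mm above the bench. Tin outer diameter 136, inner 130 mm, inner floor 61 mm below the rim. When seated, the inner lid's origin is on this axis, 12 mm below this point (68 mm above the bench, radial play 3.5 mm), and the top of the outer cover's ring 10 mm above it.
- keeper (a joint): Steel keeper sliding on the rail block along the holder's +y, in m: 0 = tongue over the tin's middle, 0.115 = fully open, at its stop, clear of the lids. Starts at 0 to 0.04. Friction about 2 N, no spring, stays put. Its tongue (20 mm wide along y, holder x 44 to 92 mm, underside 93 mm above the bench) blocks the lids while over the tin.
- keeper_grip (a point): Top centre of the keeper's upright black grip, 139 mm above the bench, at holder x = 108 mm, y = joint value. A plate 10 mm thick along the sliding direction (this frame's y), 30 mm wide along x, rising 40 mm above the steel carriage (32 x 40 mm, top 99 mm above the bench).
- tray: Fixed square stainless tray, 190 x 190 mm, walls 10 mm high, floor 3 mm thick; origin at the centre of its underside on the bench. The lids start nested in it.
- inner_lid: Inner lid, aluminium, about 0.22 kg. Plug of diameter 123 mm (foot chamfered to 114), 12 mm deep; above it a flange of diameter 144 mm, z 12 to 18 mm; central knob. Origin: centre of the plug's underside, z up; 3 mm above the bench while in the tray. Lifting it by the knob lifts both lids, as the cover just rests on the flange.
- knob_top (a point): Top centre of the inner lid's upright black cylindrical knob, diameter 22 mm, 60 mm above the inner lid's origin. The knob passes through the cover's hole and stands 38 mm above the cover's ring.
- outer_lid: Outer cover, aluminium, about 0.11 kg: flat ring 4 mm thick, outer diameter 154, hole 32 mm, with a 4 mm skirt below its edge that loosely surrounds the inner lid's flange (2.5 mm play). Origin: on its axis at the ring's underside, z up; nested, it lies 18 mm above the inner lid's origin. Its one handle is the tab at its own x = -52 mm.
- tab_top (a point): Top centre of the cover's upright black tab, at x = -52, z = 36 mm of the cover: 10 mm thick along the cover's x (radial), 34 mm wide along its y, 32 mm tall above the ring. Gap between tab and knob 36 mm: open the fingers only part way. It starts on the robot's side of the lids, within 1.15 rad of -x.
- cup: Bystander: grey plastic cup, 76 mm wide, 95 mm tall; origin at the centre of its underside. Leave alone.
- mortar: Bystander: stone mortar, 120 mm wide, 75 mm tall, with its pestle; origin at the centre of its underside. Leave alone.
- basket: Bystander: bamboo rice basket, 130 mm wide, 90 mm tall; origin at the centre of its underside. Leave alone.
There are look-alikes about, which are no part of the job. What is shaped like the inner_lid but blue or orange is not meant.

How it is judged:
On the way, in this order (a step that is already met when the one before it is completed fails the run):
1. the keeper is slid open (value of joint keeper above 0.1 m), for 0.2 s.
2. both lids, still nested, are lifted off the tray (height (world z) of inner_lid above 0.04 m and z of outer_lid in the frame of inner_lid below 0.024 m and horizontal distance between outer_lid and inner_lid below 0.008 m and contact force between the fingers and inner_lid above 0.3 N), for 0.2 s.
3. both lids sit on the tin, nested, and are let go (z of inner_lid in the frame of holder between 0.065 and 0.071 m and horizontal distance between inner_lid and holder below 0.007 m and angle between inner_lid's own z axis and vertical below 0.05 rad and z of outer_lid in the frame of inner_lid below 0.024 m and horizontal distance between outer_lid and inner_lid below 0.008 m and contact force between the fingers and inner_lid below 0.1 N), for 0.2 s.
At the end, for the whole second after the job is handed in: Inner lid seated in the tin (7 mm of its axis, 3 mm of seated height, 0.05 rad), keeper past 0.100 m, and the gripper holds the outer cover still, 60 mm or more above where it sat, tilted under 0.35 rad, touching neither inner lid, holder nor tray (z of inner_lid in the frame of holder between 0.065 and 0.071 m and horizontal distance between inner_lid and holder below 0.007 m and angle between inner_lid's own z axis and vertical below 0.05 rad and value of joint keeper above 0.1 m and z of outer_lid in the frame of holder above 0.146 m and angle between outer_lid's own z axis and vertical below 0.35 rad and contact force between the fingers and outer_lid above 0.5 N and contact force between each of inner_lid, holder, tray and outer_lid below 0.1 N and linear speed of outer_lid below 0.05 m/s); the arm keeps its last pose, push and grip.
It fails at once if the outer cover comes off the inner lid (more than 6 mm up or 8 mm sideways) while the inner lid is not seated in the tin (not (z of outer_lid in the frame of inner_lid below 0.024 m and horizontal distance between outer_lid and inner_lid below 0.008 m) and not (z of inner_lid in the frame of holder between 0.065 and 0.071 m and horizontal distance between inner_lid and holder below 0.007 m and angle between inner_lid's own z axis and vertical below 0.05 rad)).
It fails at once if the lids are dropped (the inner lid falls faster than 0.45 m/s with no finger on it) (contact force between the fingers and inner_lid below 0.05 N and contact force between the fingers and outer_lid below 0.05 N and linear speed of inner_lid above 0.45 m/s).
It fails at once if a bystander (cup, mortar, basket) is moved more than 30 mm (distance of any of cup, mortar, basket from where it was at the start of the episode above 0.03 m).
It also fails if it takes over 72 s, if anything falls off the work surface, if the arm or the gripper's body presses on something with over 40 N, if the wrist force passes 120 N, or if a joint passes its speed limit or range.

### The arm

A 7-joint arm with a two-finger parallel gripper is mounted at the origin on the work surface. World frame = base frame: x ahead of the robot, y to its left, z up, the work surface at z = 0. Lengths are in m, angles in rad, forces in N, time in s.
With the tool pointing down it reaches from about 0.4 to 0.85 m from the base axis. Payload 4.4 kg.
Tool frame: the origin (TCP) lies between the finger pads; the fingertips stand 22 mm ahead of it and the grasp point (between the pads) lies 3 mm ahead of it (bot.tcp_to_tips is the distance from the TCP to the fingertips, in m); z points along the fingers, y is the line along which they close (so a half turn about z gives the same grasp; the last joint's range is limited). The gripper opens to 94 mm and grips with 3 to 60 N. Pads are 16 mm wide; open, the fingers measure 119 mm over their backs; the gripper's body (75 mm by 177 mm) begins 78 mm behind the grasp point.
Start: joints at [-1.316, 0.628, 0.038, 1.517, -0.027, 0.996, -0.02], TCP at [0.205, 0.617, 0.227] pointing down, gripper open.
Joint ranges: [-3.06, 3.06], [-0.37, 2.12], [-1.25, 1.32], [0.18, 2.47], [-1.1, 4.24], [0.23, 1.98], [-2.94, 2.94]. Speed limits (rad/s): [2.57, 2.57, 3.14, 3.14, 3.14, 3.14, 3.14].

### API

Orientations are given as a unit quaternion [w, x, y, z].
In Python, from workcell import readout, viewer, job, bot gives the robot as it stands. The module is installed in compiled form; this text tells all that it offers.
- The arm moves only by the tool drive_tool, never from a script. Its argument "increments" is a list of rows, each a list of 2 entries, a list of its own where there are three numbers: the shift along the tool's x, y, z as a fraction of full scale, then the turn, a rotation vector about the tool's x, y, z as a fraction of full scale. In form: [[[dx, dy, dz], [wx, wy, wz]], ...]. A call has 1 to 8 rows; each row shifts and turns the commanded pose from where the row before left it, along the tool's axes as they then stand; what a row does not reach is not made up. Full scale, the value 1, is 80 mm for a shift and 180 degrees for a turn. A row lasts 1/12 s, in which the tool goes at most 41.7 mm and 7.16 degrees, less where a joint would pass 70% of its speed; a pose out of reach is approached as far as the arm can. A call with a number of a shift or a turn outside -1 to 1 is refused whole. A call with a gripper value outside its range is refused whole. "hand" is the opening, from 0 (shut) to 1 (fully open), set as the call begins (left out, the last holds). The fingers move at their own pace and stop on an object; "squeeze" is the grip in N (left out, the last holds). Time passes only in rows, so rows that do not move let the fingers close. It gives the time, the measured TCP pose, the force, the opening and the grip force at its end, in the units of the state.
- readout.read_state(): the state, without advancing time (a new reading comes with each control period).
- viewer.snapshot(name): name is "scene" or "top" or "wrist"; returns the picture (480x640x3 uint8, red, green, blue); there is no depth.
- viewer.camera_model(name): a dict with "camera_matrix" (3x3 intrinsics, pixels), "xyz" and "orientation" of the camera in the world. Camera axes: x right, y down, z forward; pixel columns grow to the right and rows downward; lengths in m; the calibration is good to about 2 mm. A picture is of the moment at which its call begins: read the wrist's pose just before it. camera_model takes no time and is no camera call; for the wrist camera it gives the pose at the moment of the call.
- job.hand_in(): hands the job in; it is judged then, once.
The state is a dict: "time": time; "joint_pos": joint angles; "qvel": joint speeds; "joint_efforts": joint torques, N m; "tcp_pos": TCP position; "orientation": TCP orientation; "wrist_force": force on the tool from outside, world axes, zero at the start; "wrist_torque": the same for the moment, N m; "opening": opening from 0.0 (shut) to 1.0 (fully open); "gripper_force": force on a finger pad.
Only numpy, scipy, OpenCV 4.12 (cv2) and the standard library are available. Lean on these libraries where they do the work, as an engineer would, in place of code of your own. Each camera call takes 0.05 s, during which the arm holds its last target. There are 200 camera calls.

## Working session

There is one attempt and no reset: what is moved stays moved. The work goes in short steps, Python scripts to look and compute and a tool call to move; the robot and the scene stay as the last step left them, time stands still between calls to the robot, and variables do not carry over. Pictures are saved under pics/ and viewed, at most 12 in all, crops included, and the job is handed in when it is done.

Besides the shell and the picture viewer there is one more tool, called after ">>>" as name([rows], argument=value, ...), one row to a line, values as JSON. drive_tool: Moves the arm, as the interface text tells. Shift numbers are shares of 80 mm and turn numbers shares of 180 degrees, none past 1 either way. Its arguments: {"type":"object","properties":{"increments":{"type":"array"},"hand":{"type":"number"},"squeeze":{"type":"number"}},"required":["increments"]}

```bash
mkdir -p pics
python3 - <<'E'
from workcell import readout, viewer, bot
import cv2
print(readout.read_state())
for n in ["scene","top"]:
    cv2.imwrite(f"pics/{n}0.png",viewer.snapshot(n)[:,:,::-1])
    print(n,viewer.camera_model(n))
E
```

```text
{'time': 0.0, 'joint_pos': array([-1.31582752,  0.62929278,  0.03844581,  1.51833446, -0.02700192,
        0.99631076, -0.0200064 ]), 'qvel': array([ 0.00046355, -0.00049957,  0.00081537,  0.00075232,  0.00133095,
       -0.00080735,  0.00174017]), 'joint_efforts': array([-4.44026102e-05, -5.49729681e+01,  1.14410318e+00, -1.86633736e+01,
       -5.19883318e-02,  2.39310897e-02,  1.65390093e-04]), 'tcp_pos': array([0.20472262, 0.61627344, 0.22659946]), 'orientation': array([-1.35342607e-04,  1.59702463e-01,  9.87164773e-01, -9.03581196e-04]), 'wrist_force': array([ 0.21274106, -0.15719381,  0.73289803]), 'wrist_torque': array([-0.02787604, -0.01367889, -0.05091591]), 'gripper_force': 0.0, 'opening': 0.9999947713226388}
scene {'camera_matrix': array([[510.19164249,   0.        , 318.12347246],
       [  0.        , 510.19164249, 235.64438357],
       [  0.        ,   0.        ,   1.        ]]), 'xyz': array([ 1.17423503, -0.03264211,  0.98118219]), 'orientation': array([-0.25191034,  0.72528341,  0.60667132, -0.20604624])}
top {'camera_matrix': array([[552.22000792,   0.        , 316.40588997],
       [  0.        , 552.22000792, 242.35543478],
       [  0.        ,   0.        ,   1.        ]]), 'xyz': array([0.42150301, 0.11744328, 1.456714  ]), 'orientation': array([ 0.0088719 , -0.704396  ,  0.709398  , -0.02240613])}
```

View pics/scene0.png

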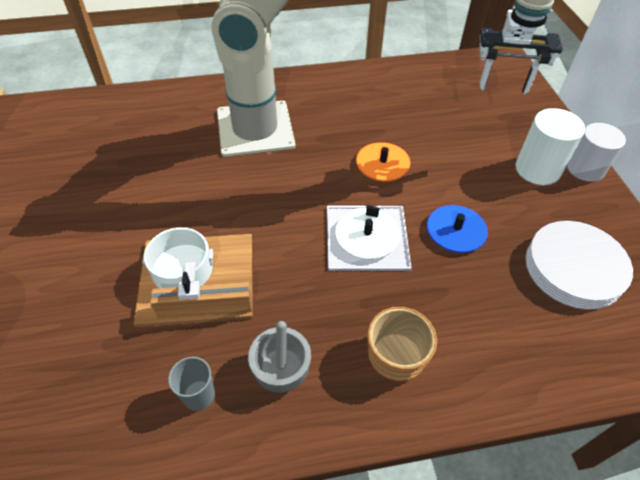

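View pics/top0.png

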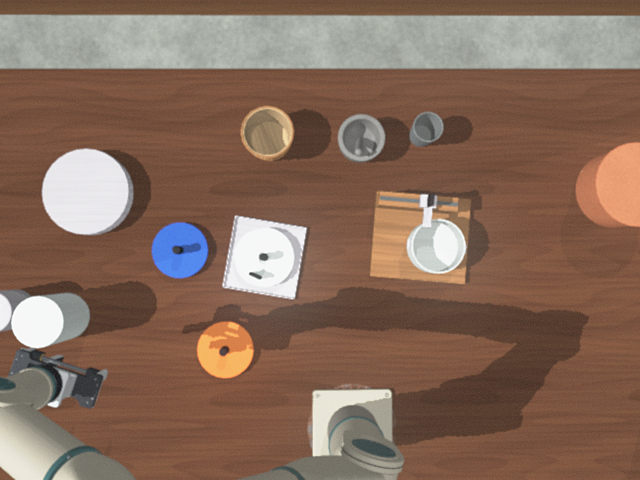

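Silver lids sit in the tray at top-view (263,257), with the knob there and the tab at (255,275). The look-alikes are blue at (179,250) and orange at (225,350). The silver ones in the tray are meant. The tin is at (436,246), the keeper grip at (428,200) and the rail to its left. I'll measure these and check with a crop.

```bash
cat > h.py <<'E'
import numpy as np, cv2
from scipy.spatial.transform import Rotation as R
from workcell import readout, viewer, bot
def rot(q): return R.from_quat([q[1],q[2],q[3],q[0]])
def cast(cm,uv,z):
    K=cm["camera_matrix"]; d=rot(cm["orientation"]).apply(np.linalg.solve(K,[uv[0],uv[1],1])); o=np.array(cm["xyz"])
    return o+d*(z-o[2])/d[2]
def proj(cm,p):
    q=cm["camera_matrix"]@rot(cm["orientation"]).inv().apply(np.array(p)-cm["xyz"]); return q[:2]/q[2]
def blobs(m,amin=8):
    n,l,s,c=cv2.connectedComponentsWithStats(m.astype(np.uint8)); return [(s[i][:4].tolist(),int(s[i][4]),c[i].round(1),l==i) for i in range(1,n) if s[i][4]>=amin]
E
python3 - <<'E'
from h import *
im=cv2.imread("pics/top0.png"); cm=viewer.camera_model("top"); sc=cv2.imread("pics/scene0.png"); cs=viewer.camera_model("scene")
g=im.max(2); 
def roi(m,x0,x1,y0,y1):
    r=np.zeros_like(m); r[y0:y1,x0:x1]=m[y0:y1,x0:x1]; return r
for b in blobs(roi(g<60,230,300,225,295)): print("tray dark",b[:3],[cast(cm,b[2],z)[:2].round(4) for z in(.063,.057)])
for b in blobs(roi(g<70,415,445,185,215)): print("grip dark",b[:3],cast(cm,b[2],.139)[:2].round(4))
gs=sc.max(2)
for b in blobs(roi(gs<60,340,400,200,245)): print("S tray dark",b[:3],[cast(cs,b[2],z)[:2].round(4) for z in(.063,.057)])
for b in blobs(roi(gs<60,170,210,265,300)): print("S grip dark",b[:3],cast(cs,b[2],.139)[:2].round(4))
hsv=cv2.cvtColor(im,cv2.COLOR_BGR2HSV); print(hsv[270,390],hsv[300,340],hsv[240,380])
w=roi((hsv[:,:,2]>130)&(hsv[:,:,1]>60),360,480,180,295)
cs_=max(cv2.findContours(w.astype(np.uint8),0,1)[0],key=cv2.contourArea)
r=cv2.minAreaRect(cs_); print(r,[cast(cm,p,.015)[:2].round(3) for p in cv2.boxPoints(r)])
t=roi((hsv[:,:,1]<50)&(hsv[:,:,2]>110),400,475,215,280)
c2=max(cv2.findContours(t.astype(np.uint8),0,1)[0],key=cv2.contourArea); e=cv2.minEnclosingCircle(c2); print("tin",e,cast(cm,e[0],.08))
a=cv2.resize(im[180:310,210:310],None,fx=4,fy=4,interpolation=2);b=cv2.resize(im[180:310,365:480],None,fx=4,fy=4,interpolation=2)
c=np.hstack([a,b]);print(c.shape)
cv2.imwrite("pics/c1.png",c[:,:800])
E
```

```text
grip dark ([428, 194, 3, 12], 23, array([429., 200.])) [ 0.58   -0.1798]
S tray dark ([367, 206, 12, 11], 95, array([371.9, 210.9])) [array([0.4188, 0.241 ]), array([0.4139, 0.2427])]
S tray dark ([365, 220, 7, 15], 88, array([368. , 226.9])) [array([0.4648, 0.2202]), array([0.4601, 0.2218])]
S grip dark ([183, 273, 6, 20], 87, array([185.6, 282.7])) [ 0.5979 -0.1846]
[ 14 119 210] [ 11 105  95] [ 13 120 209]
((421.59423828125, 243.46311950683594), (123.49076843261719, 99.13665771484375), 5.19442892074585) [array([ 0.367, -0.012]), array([ 0.626, -0.038]), array([ 0.595, -0.363]), array([ 0.336, -0.334])]
tin ((435.76043701171875, 243.10687255859375), 30.867979049682617) [ 0.47848381 -0.20829269  0.08      ]
(520, 860, 3)
```

View pics/c1.png

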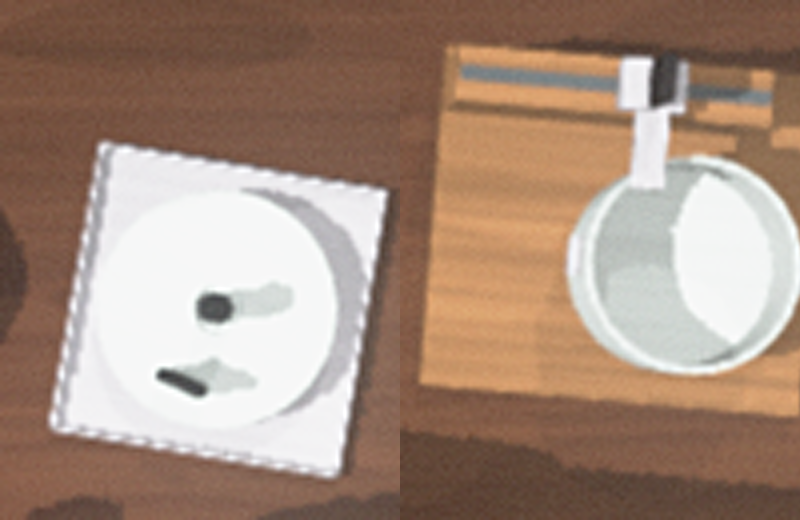

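The crop confirms the silver lids in the tray: knob at full-image (263.5,256.8), tab at (255.5,275.3). The keeper tongue is over the tin. Next: coarse poses and the wrist camera's mounting.

```bash
cat >> h.py <<'E'
def plan(p,ydir,label=""):
    "turn about tool z (after levelling) then shift in turned tool axes, in move units"
    s=readout.read_state(); Rc=rot(s["orientation"]); y=np.array([ydir[0],ydir[1],0.]); y/=np.linalg.norm(y)
    if y@Rc.as_matrix()[:,1]<0: y=-y
    z=np.array([0,0,-1.]); Rt=R.from_matrix(np.c_[np.cross(y,z),y,z])
    w=(Rc.inv()*Rt).as_rotvec()/np.pi; d=Rt.inv().apply(np.array(p)-s["tcp_pos"])/.08
    print(label,"turn",w.round(4),"shift",d.round(3),"tcp",s["tcp_pos"].round(4),"F",s["wrist_force"].round(1),"j7",s["joint_pos"][6].round(2))
E
python3 - <<'E'
from h import *
cm=viewer.camera_model("top"); w=viewer.camera_model("wrist"); s=readout.read_state(); T=rot(s["orientation"])
print("cam in tool",T.inv().apply(w["xyz"]-s["tcp_pos"]),(T.inv()*rot(w["orientation"])).as_rotvec(),w["camera_matrix"][0])
k=cast(cm,(263.5,256.8),.063);t=cast(cm,(255.5,275.3),.057);g=cast(cm,(429.5,200),.139)
r1=cast(cm,(480-100,198),.081);r0=cast(cm,(457.5,204.5),.081); y=(r1-r0)[:2];y/=np.linalg.norm(y); x=np.array([y[1],-y[0]])
b0=cast(cm,(376.5,191.5),.015)[:2];b1=cast(cm,(370.5,276),.015)[:2];print("edge dir x",(b0-b1)/np.linalg.norm(b0-b1),"len",np.linalg.norm(b0-b1))
tin=cast(cm,(436.5,246.2),.08)
print("knob",k,"tab",t,np.linalg.norm((k-t)[:2]),"grip",g,"y",y,"x",x,"tin",tin,"grip in holder",x@(g-tin)[:2],y@(g-tin)[:2])
plan([g[0],g[1],.26],y,"grip"); plan([k[0],k[1],.26],(k-t)[:2],"knob")
E
```

```text
cam in tool [ 0.07324939  0.00086533 -0.15793383] [-0.19827771 -0.19881697  1.56161237] [412.52956956   0.         315.75886359]
edge dir x [ 0.9965595  -0.08288046] len 0.22247993590639464
knob [0.44757396 0.22410393 0.063     ] tab [0.40111361 0.24488726 0.057     ] 0.05089706081648721 grip [ 0.57996724 -0.18097933  0.139     ] y [0.08891293 0.9960394 ] x [ 0.9960394  -0.08891293] tin [ 0.47071502 -0.21002089  0.08      ] grip in holder 0.10623734820805437 0.0386404695449605
grip turn [-0.0005 -0.     -0.0738] shift [-5.557 -9.51  -0.417] tcp [0.2048 0.6163 0.2267] F [ 0.3  0.7 -0.1] j7 -0.02
knob turn [-4.000e-04 -4.000e-04 -4.682e-01] shift [ 3.236 -4.772 -0.417] tcp [0.2048 0.6163 0.2267] F [ 0.3  0.7 -0.1] j7 -0.02
```

>>> drive_tool([
  [[0,0,-0.2],[0,0,-0.037]],
  [[0,0,-0.2],[0,0,-0.037]],
  [[-0.23,-0.39,0],[0,0,0]],
  [[-0.23,-0.39,0],[0,0,0]],
  [[-0.23,-0.39,0],[0,0,0]],
  [[-0.23,-0.39,0],[0,0,0]],
  [[-0.23,-0.39,0],[0,0,0]],
  [[-0.23,-0.39,0],[0,0,0]],
])

```text
time: 0.77
tcp_pos: [0.2987, 0.4187, 0.2592]
orientation: [-0.0, 0.044, 0.999, -0.0]
wrist_force: [-0.4, 0.9, -0.4]
opening: 0.999
gripper_force: 0.0
```

>>> drive_tool([
  [[-0.23,-0.39,0],[0,0,0]],
  [[-0.23,-0.39,0],[0,0,0]],
  [[-0.23,-0.39,0],[0,0,0]],
  [[-0.23,-0.39,0],[0,0,0]],
  [[-0.23,-0.39,0],[0,0,0]],
  [[-0.23,-0.39,0],[0,0,0]],
  [[-0.23,-0.39,0],[0,0,0]],
  [[-0.23,-0.39,0],[0,0,0]],
])

```text
time: 1.43
tcp_pos: [0.4232, 0.1573, 0.2594]
orientation: [-0.0, 0.044, 0.999, -0.0]
wrist_force: [0.5, 1.2, 1.0]
opening: 0.998
gripper_force: 0.0
```

>>> drive_tool([
  [[-0.23,-0.39,0],[0,0,0]],
  [[-0.23,-0.39,0],[0,0,0]],
  [[-0.23,-0.39,0],[0,0,0]],
  [[-0.23,-0.39,0],[0,0,0]],
  [[-0.23,-0.39,0],[0,0,0]],
  [[-0.23,-0.39,0],[0,0,0]],
  [[0,0,0],[0,0,0]],
  [[0,0,0],[0,0,0]],
])

```text
time: 2.1
tcp_pos: [0.5165, -0.0395, 0.259]
orientation: [-0.0, 0.047, 0.999, -0.0]
wrist_force: [0.1, 1.2, -0.5]
opening: 1.0
gripper_force: 0.0
```

Run:
```python
from h import *
import json
cm=viewer.camera_model("wrist"); im=viewer.snapshot("wrist")[:,:,::-1].copy(); cv2.imwrite("pics/w1.png",im)
json.dump({k:np.array(v).tolist() for k,v in cm.items()},open("w1.json","w"))
plan([.580,-.181,.26],[.0875,.9962],"grip")
print("tin proj",proj(cm,[.4707,-.21,.08]),"grip proj",proj(cm,[.58,-.181,.139]))
```

```text
grip turn [ 0.0001 -0.0004 -0.0007] shift [-0.954 -1.718 -0.013] tcp [ 0.516  -0.0374  0.2589] F [ 0.3  0.4 -0.4] j7 1.56
tin proj [101.88978063 186.05253937] grip proj [132.96123203 339.01258773]
```

View pics/w1.png

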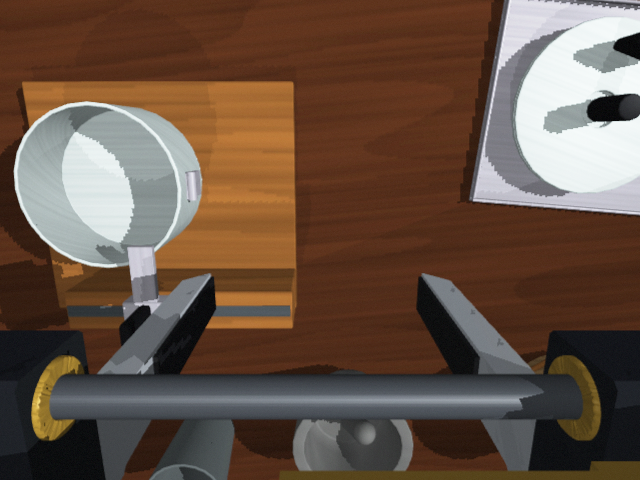

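The wrist view shows the tin mouth at about (100,184), close to the predicted (102,186). The board's edges line up with the image, so the yaw is right. The grip is behind the left finger, as predicted. Going on to the grip.

>>> drive_tool([
  [[-0.19,-0.344,0],[0,0,0]],
  [[-0.19,-0.344,0],[0,0,0]],
  [[-0.19,-0.344,0],[0,0,0]],
  [[-0.19,-0.344,0],[0,0,0]],
  [[-0.19,-0.344,0],[0,0,0]],
  [[0,0,0.3],[0,0,0]],
  [[0,0,0],[0,0,0]],
  [[0,0,0],[0,0,0]],
])

```text
time: 2.82
tcp_pos: [0.5789, -0.1781, 0.2342]
orientation: [-0.002, 0.043, 0.999, 0.001]
wrist_force: [0.5, -0.5, 0.2]
opening: 0.999
gripper_force: 0.0
```

Run:
```python
from h import *
cm=viewer.camera_model("wrist"); im=viewer.snapshot("wrist")[:,:,::-1].copy(); cv2.imwrite("pics/w2.png",im)
import json
json.dump({k:np.array(v).tolist() for k,v in cm.items()},open("w2.json","w"))
plan([.580,-.181,.128],[.0875,.9962],"grip")
print("tin proj",proj(cm,[.4707,-.21,.08]),"grip proj",proj(cm,[.58,-.181,.139]))
```

```text
grip turn [ 0.0006 -0.0006  0.0008] shift [-0.008 -0.035  1.342] tcp [ 0.5796 -0.1781  0.2353] F [-0.1  0.1 -0.6] j7 1.82
tin proj [256.51585461  85.88239099] grip proj [309.64101838 252.03289853]
```

View pics/w2.png

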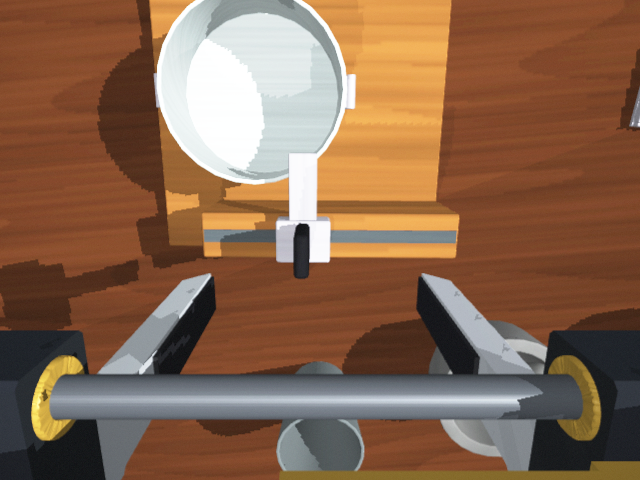

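The grip is at (302,252), about 8 px left of the prediction, so its y is about 5 mm lower. I'll shift that way and go down.

>>> drive_tool([
  [[-0.01,-0.09,0.2],[0,0,0]],
  [[0,0,0.3],[0,0,0]],
  [[0,0,0.3],[0,0,0]],
  [[0,0,0.3],[0,0,0]],
  [[0,0,0.24],[0,0,0]],
  [[0,0,0],[0,0,0]],
  [[0,0,0],[0,0,0]],
])

```text
time: 3.45
tcp_pos: [0.5803, -0.1864, 0.1288]
orientation: [-0.0, 0.043, 0.999, 0.0]
wrist_force: [1.1, 0.2, 0.4]
opening: 1.001
gripper_force: 0.0
```

>>> drive_tool([
  [[0,0,0],[0,0,0]],
  [[0,0,0],[0,0,0]],
  [[0,0,0],[0,0,0]],
  [[0,0,0],[0,0,0]],
  [[0,0,0],[0,0,0]],
  [[0,0,0],[0,0,0]],
  [[0,0,0],[0,0,0]],
  [[0,0,0],[0,0,0]],
], hand=0, squeeze=15)

```text
time: 4.12
tcp_pos: [0.5801, -0.1882, 0.1283]
orientation: [-0.0, 0.044, 0.999, 0.0]
wrist_force: [0.0, -0.8, 1.1]
opening: 0.468
gripper_force: 0.0
```

>>> drive_tool([
  [[0,0,0],[0,0,0]],
  [[0,0,0],[0,0,0]],
  [[0,0,0],[0,0,0]],
  [[0,0,0],[0,0,0]],
  [[0,0,0],[0,0,0]],
  [[0,0,0],[0,0,0]],
  [[0,0,0],[0,0,0]],
  [[0,0,0],[0,0,0]],
])

```text
time: 4.78
tcp_pos: [0.5802, -0.188, 0.1282]
orientation: [-0.0, 0.044, 0.999, 0.0]
wrist_force: [-0.8, 0.5, -0.1]
opening: 0.109
gripper_force: 15.0
```

>>> drive_tool([
  [[0,0.15,0],[0,0,0]],
  [[0,0.15,0],[0,0,0]],
  [[0,0.15,0],[0,0,0]],
  [[0,0.15,0],[0,0,0]],
  [[0,0.15,0],[0,0,0]],
  [[0,0.12,0],[0,0,0]],
  [[0,0,0],[0,0,0]],
  [[0,0,0],[0,0,0]],
])

```text
time: 5.45
tcp_pos: [0.5868, -0.1161, 0.1282]
orientation: [0.0, 0.043, 0.999, 0.001]
wrist_force: [1.6, 2.3, -2.3]
opening: 0.104
gripper_force: 15.0
```

>>> drive_tool([
  [[0,0.05,0],[0,0,0]],
  [[0,0.05,0],[0,0,0]],
  [[0,0,0],[0,0,0]],
  [[0,0,0],[0,0,0]],
])

```text
time: 5.78
tcp_pos: [0.5872, -0.1109, 0.1282]
orientation: [0.0, 0.044, 0.999, 0.0]
wrist_force: [2.6, -0.3, -3.7]
opening: 0.105
gripper_force: 15.0
```

>>> drive_tool([
  [[0,0.05,0],[0,0,0]],
  [[0,0.05,0],[0,0,0]],
  [[0,0,0],[0,0,0]],
  [[0,0,0],[0,0,0]],
])

```text
time: 6.12
tcp_pos: [0.5873, -0.1095, 0.1282]
orientation: [0.0, 0.046, 0.999, -0.004]
wrist_force: [2.9, -12.1, -4.7]
opening: 0.104
gripper_force: 15.0
```

>>> drive_tool([
  [[0,-0.07,0],[0,0,0]],
  [[0,0,0],[0,0,0]],
])

```text
time: 6.28
tcp_pos: [0.5873, -0.1099, 0.1282]
orientation: [0.0, 0.045, 0.999, -0.0]
wrist_force: [1.9, -3.0, -3.3]
opening: 0.105
gripper_force: 15.0
```

>>> drive_tool([
  [[0,0,0],[0,0,0]],
  [[0,0,0],[0,0,0]],
  [[0,0,0],[0,0,0]],
  [[0,0,0],[0,0,0]],
  [[0,0,0],[0,0,0]],
  [[0,0,-0.2],[0,0,0]],
  [[0,0,-0.4],[0,0,0]],
  [[0,0,-0.4],[0,0,0]],
], hand=1)

```text
time: 6.95
tcp_pos: [0.586, -0.108, 0.2082]
orientation: [-0.002, 0.044, 0.999, 0.0]
wrist_force: [0.9, -0.3, -0.2]
opening: 0.638
gripper_force: 0.0
```

>>> drive_tool([
  [[0,-0.1,-0.4],[0,0,0]],
  [[0.2,-0.25,-0.4],[0,0,0]],
  [[0.2,-0.25,-0.4],[0,0,0]],
  [[0.3,-0.25,0],[0,0,0]],
  [[0.3,-0.25,0],[0,0,0]],
  [[0,0,0],[0,0,0]],
  [[0,0,0],[0,0,0]],
  [[0,0,0],[0,0,0]],
])

```text
time: 7.62
tcp_pos: [0.5003, -0.1883, 0.3044]
orientation: [0.0, 0.044, 0.999, 0.0]
wrist_force: [0.6, 0.5, -0.4]
opening: 1.0
gripper_force: 0.0
```

Run:
```python
from h import *
import json
cm=viewer.camera_model("wrist"); im=viewer.snapshot("wrist")[:,:,::-1].copy(); cv2.imwrite("pics/w3.png",im)
json.dump({k:np.array(v).tolist() for k,v in cm.items()},open("w3.json","w"))
plan([.47,-.213,.3],[.0875,.9962])
print("tin proj",proj(cm,[.4707,-.21,.08]),"grip proj",proj(cm,[.587,-.1095,.139]))
```

```text
turn [0.0003 0.0001 0.0003] shift [ 0.354 -0.346  0.052] tcp [ 0.5007 -0.1879  0.3041] F [ 0.4 -0.2  0.2] j7 1.87
tin proj [288.40948392 181.83238069] grip proj [415.65794539 316.07203524]
```

View pics/w3.png

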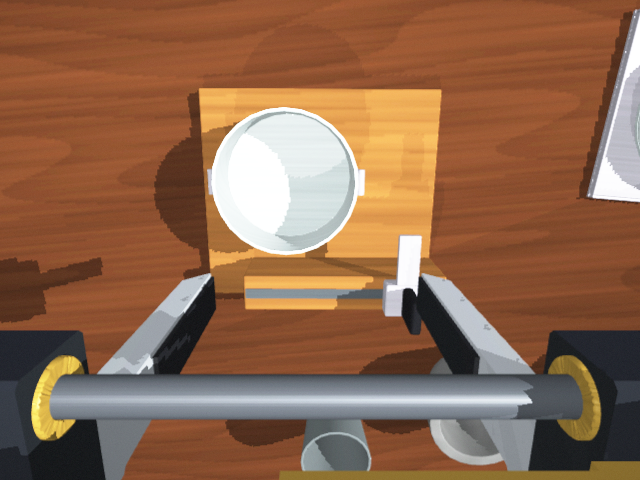

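The keeper is fully open with its tongue clear, at (410,265), and the tin is central with its rim at about (285,181). I'll fit the rim.

```bash
cat >> h.py <<'E'
def circle(P):
    A=np.c_[2*P,np.ones(len(P))]; s=np.linalg.lstsq(A,(P**2).sum(1),rcond=None)[0]; return s[:2],np.sqrt(s[2]+s[:2]@s[:2])
def robcircle(P,it=8,tol=.0015):
    m=np.ones(len(P),bool)
    for i in range(it):
        c,r=circle(P[m]); e=abs(np.linalg.norm(P-c,axis=1)-r); m=e<max(tol,np.median(e)*1.5)
    return c,r,m.sum(),len(P)
E
python3 - <<'E'
from h import *; import json
for f,bx in(("w3",(195,375,95,265)),):
    cm={k:np.array(v) for k,v in json.load(open(f+".json")).items()}; im=cv2.imread(f"pics/{f}.png")
    hsv=cv2.cvtColor(im,cv2.COLOR_BGR2HSV); m=np.zeros(im.shape[:2],np.uint8); x0,x1,y0,y1=bx
    m[y0:y1,x0:x1]=((hsv[:,:,1]<60)&(hsv[:,:,2]>120))[y0:y1,x0:x1]
    c=max(cv2.findContours(m,0,1)[0],key=cv2.contourArea)[:,0]
    P=np.array([cast(cm,p,.08)[:2] for p in c]); print("outer",robcircle(P))
    # grip top in open position
    g=np.zeros_like(m); g[255:340,395:422]=(im.max(2)<60)[255:340,395:422]
    print([(b[0],b[1],b[2]) for b in blobs(g)], proj(cm,[.5873,-.1095,.139]),proj(cm,[.5873,-.1095,.099]))
    # board edges
    for p in[(200,89),(441,91)]: print(cast(cm,p,.015)[:2])
    # nominal rim spread
    print(proj(cm,[.4707,-.213,.08]))
E
```

```text
outer (array([ 0.4722141 , -0.21365293]), np.float64(0.06767075284361897), np.int64(369), 433)
[([402, 277, 20, 57], 783, array([412.5, 308.8]))] [415.66750076 316.39503181] [405.71835564 297.98891616]
[ 0.37573277 -0.29521144]
[ 0.39929265 -0.04933618]
[285.18260019 182.11755404]
```

Tin centre (0.472,-0.2137): the fitted radius of 67.7 mm matches the given 68, and the board corners agree at yaw about -0.09. Next I'll look at the lids with the wrist camera.

>>> drive_tool([
  [[0.06,0.3,0],[0,0,0]],
  [[0.06,0.45,0],[0,0,0]],
  [[0.06,0.45,0],[0,0,0]],
  [[0.06,0.45,0],[0,0,0]],
  [[0.06,0.45,0],[0,0,0]],
  [[0.06,0.45,0],[0,0,0]],
  [[0.06,0.45,0],[0,0,0]],
  [[0.06,0.45,0],[0,0,0]],
])

```text
time: 8.33
tcp_pos: [0.4858, 0.0926, 0.3039]
orientation: [-0.0, 0.043, 0.999, 0.0]
wrist_force: [0.8, 0.9, 0.7]
opening: 0.998
gripper_force: 0.0
```

>>> drive_tool([
  [[0.06,0.45,0],[0,0,0]],
  [[0.06,0.45,0],[0,0,0]],
  [[0.06,0.45,0],[0,0,0]],
  [[0.06,0.45,0],[0,0,0]],
  [[0,0,0],[0,0,0.035]],
  [[0,0,0],[0,0,0.035]],
  [[0,0,0],[0,0,0.036]],
  [[0,0,0],[0,0,0]],
])

```text
time: 9.0
tcp_pos: [0.4791, 0.2363, 0.3036]
orientation: [-0.0, 0.209, 0.978, -0.0]
wrist_force: [-0.1, -1.0, 0.4]
opening: 1.002
gripper_force: 0.0
```

>>> drive_tool([
  [[0,0,0],[0,0,0]],
  [[0,0,0],[0,0,0]],
])

```text
time: 9.17
tcp_pos: [0.4793, 0.2351, 0.304]
orientation: [-0.0, 0.207, 0.978, -0.0]
wrist_force: [0.3, 0.1, -0.3]
opening: 1.001
gripper_force: 0.0
```

Run:
```python
from h import *
import json
cm=viewer.camera_model("wrist"); im=viewer.snapshot("wrist")[:,:,::-1].copy(); cv2.imwrite("pics/w4.png",im)
json.dump({k:np.array(v).tolist() for k,v in cm.items()},open("w4.json","w"))
plan([.4476,.2241,.052],[.408,.913],"knob"); print(readout.read_state()["joint_pos"].round(2))
print("knob proj",proj(cm,[.4476,.2241,.063]),"tab",proj(cm,[.4011,.2449,.057]))
```

```text
knob turn [-0.     -0.0001  0.0006] shift [ 0.308 -0.284  3.151] tcp [0.4794 0.2348 0.3041] F [ 0.6 -0.   0.1] j7 0.7
[-0.59  0.38  0.12  1.74 -0.05  1.03  0.7 ]
knob proj [291.41465829 183.50074663] tab [291.15981681 128.99446876]
```

View pics/w4.png

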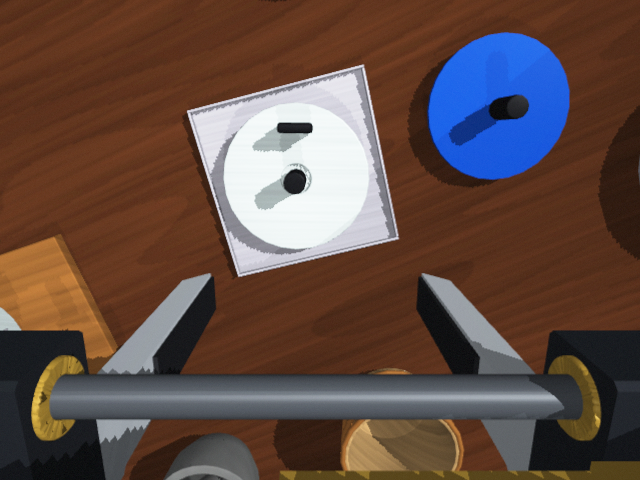

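The lids are central: knob at about (295,181), tab at about (295,128), with the fingers parallel to the tab's width as intended. I'll measure them precisely.

Run:
```python
from h import *; import json
cm={k:np.array(v) for k,v in json.load(open("w4.json")).items()}; im=cv2.imread("pics/w4.png")
m=np.zeros(im.shape[:2],np.uint8); m[90:260,200:385]=(im.min(2)>228)[90:260,200:385]
m=cv2.morphologyEx(m,cv2.MORPH_OPEN,np.ones((5,5)))
c=max(cv2.findContours(m,0,1)[0],key=cv2.contourArea)[:,0]
P=np.array([cast(cm,p,.025)[:2] for p in c]); print("ring",robcircle(P))
d=np.zeros_like(m); d[110:200,265:330]=(im.max(2)<50)[110:200,265:330]
for b in blobs(d): print(b[:3],[cast(cm,b[2],z)[:2].round(4) for z in(.063,.057,.055)])
```

```text
ring (array([0.44779839, 0.22702088]), np.float64(0.07555276304124568), np.int64(409), 409)
([278, 123, 34, 10], 313, array([294.1, 127.8])) [array([0.4014, 0.2482]), array([0.4012, 0.2479]), array([0.4012, 0.2478])]
([284, 170, 22, 24], 400, array([294.6, 181.5])) [array([0.4471, 0.2277]), array([0.4476, 0.2271]), array([0.4478, 0.227 ])]
```

>>> drive_tool([
  [[0.16,-0.12,0.2],[0,0,0]],
  [[0.166,-0.128,0.4],[0,0,0]],
  [[0,0,0.4],[0,0,0]],
  [[0,0,0.4],[0,0,0]],
  [[0,0,0.4],[0,0,0]],
  [[0,0,0.4],[0,0,0]],
  [[0,0,0.3],[0,0,0]],
  [[0,0,0],[0,0,0]],
])

```text
time: 9.88
tcp_pos: [0.4449, 0.2256, 0.1004]
orientation: [-0.003, 0.208, 0.978, -0.002]
wrist_force: [-0.1, -0.1, 0.1]
opening: 0.998
gripper_force: 0.0
```

Run:
```python
from h import *
plan([.4475,.2272,.052],[.409,.9125],"knob")
```

```text
knob turn [-0.002  -0.0016  0.0004] shift [-0.022  0.032  0.605] tcp [0.4449 0.2256 0.1004] F [-0.1 -0.1  0.1] j7 0.71
```

>>> drive_tool([
  [[0,0,0.2],[0,0,0]],
  [[0,0,0.2],[0,0,0]],
  [[0,0,0.2],[0,0,0]],
  [[0,0,0],[0,0,0]],
  [[0,0,0],[0,0,0]],
])

```text
time: 10.3
tcp_pos: [0.4479, 0.2271, 0.057]
orientation: [-0.0, 0.209, 0.978, 0.0]
wrist_force: [0.3, 0.1, 0.4]
opening: 0.999
gripper_force: 0.0
```

Run:
```python
from h import *
plan([.4475,.2272,.052],[.409,.9125],"knob")
```

```text
knob turn [ 0.0001 -0.      0.0001] shift [ 0.005 -0.     0.062] tcp [0.4479 0.2271 0.057 ] F [0.3 0.1 0.4] j7 0.72
```

>>> drive_tool([
  [[0,0,0.06],[0,0,0]],
  [[0,0,0],[0,0,0]],
  [[0,0,0],[0,0,0]],
  [[0,0,0],[0,0,0]],
  [[0,0,0],[0,0,0]],
  [[0,0,0],[0,0,0]],
  [[0,0,0],[0,0,0]],
  [[0,0,0],[0,0,0]],
], hand=0, squeeze=30)

```text
time: 10.97
tcp_pos: [0.4476, 0.2269, 0.0515]
orientation: [0.0, 0.209, 0.978, 0.0]
wrist_force: [0.5, -0.3, -0.4]
opening: 0.47
gripper_force: 0.0
```

>>> drive_tool([
  [[0,0,0],[0,0,0]],
  [[0,0,0],[0,0,0]],
  [[0,0,0],[0,0,0]],
  [[0,0,0],[0,0,0]],
  [[0,0,0],[0,0,0]],
  [[0,0,0],[0,0,0]],
])

```text
time: 11.47
tcp_pos: [0.4474, 0.2268, 0.0514]
orientation: [-0.0, 0.209, 0.978, -0.0]
wrist_force: [-0.5, 0.5, 0.4]
opening: 0.229
gripper_force: 30.0
```

>>> drive_tool([
  [[0,0,-0.04],[0,0,0]],
  [[0,0,-0.08],[0,0,0]],
  [[0,0,-0.12],[0,0,0]],
  [[0,0,-0.16],[0,0,0]],
  [[0,0,-0.2],[0,0,0]],
  [[0,0,-0.2],[0,0,0]],
  [[0,0,-0.16],[0,0,0]],
  [[0,0,-0.12],[0,0,0]],
])

```text
time: 12.13
tcp_pos: [0.448, 0.2272, 0.1398]
orientation: [0.001, 0.209, 0.978, 0.001]
wrist_force: [-0.2, 0.4, -3.7]
opening: 0.231
gripper_force: 30.0
```

>>> drive_tool([
  [[0,0,-0.12],[0,0,0]],
  [[0,0,-0.16],[0,0,0]],
  [[0,0,-0.2],[0,0,0]],
  [[0,0,-0.2],[0,0,0]],
  [[0,0,-0.16],[0,0,0]],
  [[0,0,-0.1],[0,0,0]],
  [[0,0,-0.05],[0,0,0]],
  [[0,0,0],[0,0,0]],
])

```text
time: 12.8
tcp_pos: [0.4477, 0.227, 0.2177]
orientation: [0.0, 0.209, 0.978, 0.0]
wrist_force: [0.7, 0.1, -3.9]
opening: 0.231
gripper_force: 30.0
```

Run:
```python
from h import *
plan([.472,-.2137,.22],[.409,.9125],"over tin"); s=readout.read_state(); print(s["opening"],s["gripper_force"],s["wrist_torque"])
```

```text
over tin turn [0.0003 0.0002 0.    ] shift [-2.53  -4.903 -0.029] tcp [0.4477 0.227  0.2177] F [ 0.7  0.1 -3.9] j7 0.69
0.23069420407750899 29.999307096004486 [-0.04708534 -0.01369292 -0.00236722]
```

>>> drive_tool([
  [[-0.046,-0.089,0],[0,0,0]],
  [[-0.092,-0.178,0],[0,0,0]],
  [[-0.137,-0.266,0],[0,0,0]],
  [[-0.183,-0.355,0],[0,0,0]],
  [[-0.183,-0.355,0],[0,0,0]],
  [[-0.183,-0.355,0],[0,0,0]],
  [[-0.183,-0.355,0],[0,0,0]],
  [[-0.183,-0.355,0],[0,0,0]],
])

```text
time: 13.47
tcp_pos: [0.4578, 0.0173, 0.2162]
orientation: [-0.001, 0.209, 0.978, -0.0]
wrist_force: [0.5, 0.6, -2.2]
opening: 0.228
gripper_force: 30.0
```

>>> drive_tool([
  [[-0.183,-0.355,0],[0,0,0]],
  [[-0.183,-0.355,0],[0,0,0]],
  [[-0.183,-0.355,0],[0,0,0]],
  [[-0.183,-0.355,0],[0,0,0]],
  [[-0.183,-0.355,0],[0,0,0]],
  [[-0.137,-0.266,0],[0,0,0]],
  [[-0.092,-0.178,0],[0,0,0]],
  [[-0.046,-0.089,0],[0,0,0]],
])

```text
time: 14.13
tcp_pos: [0.4688, -0.1914, 0.2161]
orientation: [-0.001, 0.211, 0.977, -0.001]
wrist_force: [0.5, -0.0, -3.4]
opening: 0.23
gripper_force: 30.0
```

>>> drive_tool([
  [[0,0,0],[0,0,0]],
  [[0,0,0],[0,0,0]],
  [[0,0,0],[0,0,0]],
])

```text
time: 14.38
tcp_pos: [0.47, -0.1862, 0.2166]
orientation: [-0.001, 0.208, 0.978, 0.001]
wrist_force: [-0.0, -0.0, -3.2]
opening: 0.228
gripper_force: 30.0
```

Run:
```python
from h import *
plan([.472,-.2137,.1164],[.409,.9125],"over tin"); s=readout.read_state(); print(s["opening"],s["gripper_force"],s["wrist_torque"])
```

```text
over tin turn [ 0.0003 -0.0005  0.0006] shift [-0.164 -0.303  1.253] tcp [ 0.47   -0.1862  0.2166] F [-0.  -0.  -3.2] j7 1.57
0.2279805871740783 29.99939650297165 [0.0362406  0.0023374  0.02688674]
```

>>> drive_tool([
  [[-0.08,-0.15,0],[0,0,0]],
  [[-0.084,-0.153,0.1],[0,0,0]],
  [[0,0,0.2],[0,0,0]],
  [[0,0,0.25],[0,0,0]],
  [[0,0,0.2],[0,0,0]],
  [[0,0,0.1],[0,0,0]],
  [[0,0,0],[0,0,0]],
  [[0,0,0],[0,0,0]],
])

```text
time: 15.05
tcp_pos: [0.4725, -0.2146, 0.1491]
orientation: [-0.0, 0.208, 0.978, 0.0]
wrist_force: [-0.2, 0.2, -2.3]
opening: 0.229
gripper_force: 30.0
```

Run:
```python
from h import *
cm=viewer.camera_model("wrist"); cv2.imwrite("pics/w5.png",viewer.snapshot("wrist")[:,:,::-1])
plan([.472,-.2137,.1164],[.409,.9125],"over tin")
cv2.imwrite("pics/s5.png",cv2.resize(viewer.snapshot("scene")[180:340,100:300,::-1],None,fx=3,fy=3,interpolation=2))
```

```text
over tin turn [0.0001 0.0003 0.0003] shift [0.018 0.01  0.416] tcp [ 0.473  -0.215   0.1497] F [ 0.1  0.5 -2.3] j7 1.64
```

View pics/s5.png

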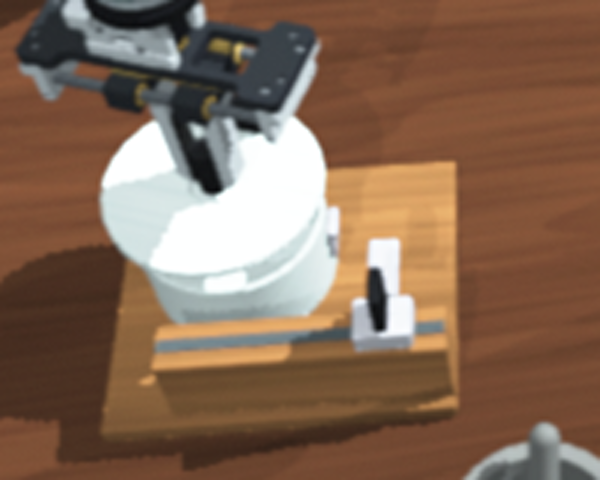

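The lids hang level and nested above the tin, and the keeper is clear. I'll lower gently, watching the force.

>>> drive_tool([
  [[0.01,0.01,0.08],[0,0,0]],
  [[0.006,0,0.08],[0,0,0]],
  [[0,0,0.06],[0,0,0]],
  [[0,0,0.05],[0,0,0]],
  [[0,0,0],[0,0,0]],
  [[0,0,0],[0,0,0]],
])

```text
time: 15.65
tcp_pos: [0.4712, -0.2142, 0.1271]
orientation: [-0.0, 0.209, 0.978, 0.0]
wrist_force: [0.8, -0.9, -2.1]
opening: 0.232
gripper_force: 30.0
```

>>> drive_tool([
  [[0,0,0.04],[0,0,0]],
  [[0,0,0.03],[0,0,0]],
  [[0,0,0.03],[0,0,0]],
  [[0,0,0],[0,0,0]],
  [[0,0,0],[0,0,0]],
])

```text
time: 16.07
tcp_pos: [0.4714, -0.2141, 0.1193]
orientation: [-0.0, 0.209, 0.978, 0.0]
wrist_force: [0.4, 0.6, -2.8]
opening: 0.229
gripper_force: 30.0
```

>>> drive_tool([
  [[0,0,0.02],[0,0,0]],
  [[0,0,0.02],[0,0,0]],
  [[0,0,0.01],[0,0,0]],
  [[0,0,0],[0,0,0]],
  [[0,0,0],[0,0,0]],
])

```text
time: 16.48
tcp_pos: [0.4716, -0.2143, 0.1164]
orientation: [0.0, 0.209, 0.978, 0.0]
wrist_force: [-1.5, 0.6, 6.4]
opening: 0.227
gripper_force: 30.0
```

Contact came at exactly the expected height (0.1164). Releasing.

>>> drive_tool([
  [[0,0,-0.01],[0,0,0]],
  [[0,0,0],[0,0,0]],
  [[0,0,0],[0,0,0]],
  [[0,0,0],[0,0,0]],
  [[0,0,0],[0,0,0]],
  [[0,0,0],[0,0,0]],
  [[0,0,0],[0,0,0]],
  [[0,0,0],[0,0,0]],
], hand=0.6)

```text
time: 17.15
tcp_pos: [0.4715, -0.2142, 0.1162]
orientation: [-0.0, 0.209, 0.978, -0.0]
wrist_force: [-0.4, -0.0, 0.4]
opening: 0.599
gripper_force: 0.0
```

>>> drive_tool([
  [[0,0,-0.1],[0,0,0]],
  [[0,0,-0.2],[0,0,0]],
  [[0,0,-0.4],[0,0,0]],
  [[0,0,-0.4],[0,0,0]],
  [[0,0,-0.4],[0,0,0]],
  [[-0.2,0,-0.4],[0,0,0]],
  [[-0.2,0,-0.3],[0,0,0]],
  [[0,0,0],[0,0,0]],
])

```text
time: 17.82
tcp_pos: [0.5057, -0.2295, 0.2982]
orientation: [0.006, 0.209, 0.978, -0.001]
wrist_force: [1.2, -2.1, 1.7]
opening: 0.599
gripper_force: 0.0
```

>>> drive_tool([
  [[0,0,0],[0,0,0]],
  [[0,0,0],[0,0,0]],
  [[0,0,0],[0,0,0]],
])

```text
time: 18.07
tcp_pos: [0.4992, -0.2266, 0.2909]
orientation: [-0.002, 0.209, 0.978, 0.0]
wrist_force: [-0.4, 0.5, -0.4]
opening: 0.602
gripper_force: 0.0
```

Run:
```python
from h import *
import json
cm=viewer.camera_model("wrist"); im=viewer.snapshot("wrist")[:,:,::-1].copy(); cv2.imwrite("pics/w6.png",im)
json.dump({k:np.array(v).tolist() for k,v in cm.items()},open("w6.json","w"))
plan([.472,-.2137,.3],[.913,-.408],"tab-oriented")
print("knob",proj(cm,[.472,-.2137,.128]),"tab",proj(cm,[.472-.0475,-.2137+.0212,.122]))
```

```text
tab-oriented turn [-0.0009 -0.0009  0.4996] shift [ 0.009 -0.377 -0.114] tcp [ 0.4992 -0.2266  0.2909] F [-0.1  0.4  0. ] j7 1.6
knob [315.72964882 189.28436987] tab [315.61940215 120.17901142]
```

View pics/w6.png

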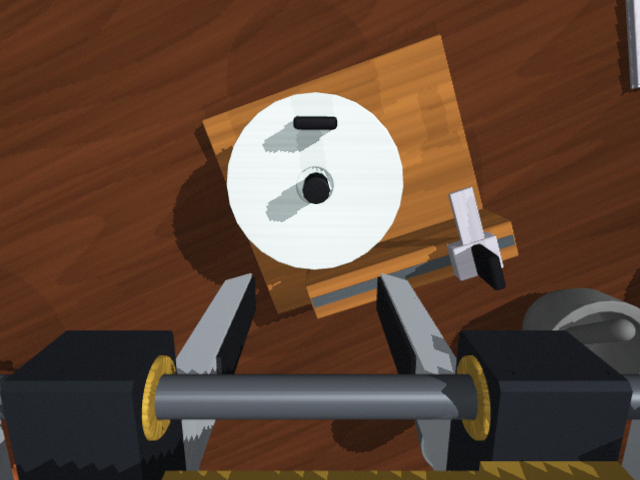

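The lids sit in the tin, with the knob at (316,187) and the tab at (315,122), as predicted. I'll measure seat and tab, then plan the tab grasp.

Run:
```python
from h import *; import json
cm={k:np.array(v) for k,v in json.load(open("w6.json")).items()}; im=cv2.imread("pics/w6.png")
m=np.zeros(im.shape[:2],np.uint8); m[85:275,220:412]=(im.min(2)>200)[85:275,220:412]
c=max(cv2.findContours(m,0,1)[0],key=cv2.contourArea)[:,0]
P=np.array([cast(cm,p,.090)[:2] for p in c]); print("ring",robcircle(P))
d=np.zeros_like(m); d[110:205,290:345]=(im.max(2)<50)[110:205,290:345]
for b in blobs(d): print(b[:3],[cast(cm,b[2],z)[:2].round(4) for z in(.128,.122,.120)])
t=[b for b in blobs(d,150) if b[2][1]<140][0]; p=cast(cm,t[2],.121); k=robcircle(P)[0]; print(np.linalg.norm(p[:2]-k),(k-p[:2])/np.linalg.norm(k-p[:2]))
plan([p[0],p[1],.24],k-p[:2],"tab")
```

```text
ring (array([ 0.47272035, -0.21515938]), np.float64(0.07582320084195171), np.int64(495), 495)
([294, 117, 43, 13], 502, array([315. , 122.5])) [array([ 0.426 , -0.1937]), array([ 0.4259, -0.1936]), array([ 0.4258, -0.1936])]
([303, 173, 27, 31], 621, array([315.6, 188.2])) [array([ 0.4712, -0.2134]), array([ 0.4719, -0.2138]), array([ 0.4721, -0.2139])]
0.051590373442327746 [ 0.90869234 -0.41746645]
tab turn [ 0.0008 -0.0009 -0.4971] shift [0.008 1.006 0.636] tcp [ 0.4992 -0.2266  0.2909] F [-0.1  0.4  0. ] j7 1.6
```

>>> drive_tool([
  [[0,0,0],[0,0,0.0387]],
  [[0,0,0],[0,0,0.0387]],
  [[0,0,0],[0,0,0.0387]],
  [[0,0,0],[0,0,0.0387]],
  [[0,0,0],[0,0,0.0387]],
  [[0,0,0],[0,0,0.0387]],
  [[0,0,0],[0,0,0.0387]],
  [[0,0,0],[0,0,0.0387]],
], hand=0.36)

```text
time: 18.78
tcp_pos: [0.4997, -0.2268, 0.2911]
orientation: [-0.001, 0.644, 0.765, -0.0]
wrist_force: [-0.3, 0.6, 0.6]
opening: 0.361
gripper_force: 0.0
```

>>> drive_tool([
  [[0,0,0],[0,0,0.0387]],
  [[0,0,0],[0,0,0.0387]],
  [[0,0,0],[0,0,0.0387]],
  [[0,0,0],[0,0,0.0387]],
  [[0,0,0],[0,0,0.0387]],
  [[0,-0.3,0],[0,0,0]],
  [[0,-0.4,0],[0,0,0]],
  [[0,-0.3,0],[0,0,0]],
])

```text
time: 19.45
tcp_pos: [0.4251, -0.1927, 0.2908]
orientation: [-0.002, 0.842, 0.539, -0.001]
wrist_force: [-0.6, 0.8, 0.1]
opening: 0.362
gripper_force: 0.0
```

>>> drive_tool([
  [[0,0,0],[0,0,0]],
  [[0,0,0],[0,0,0]],
  [[0,0,0],[0,0,0]],
])

```text
time: 19.7
tcp_pos: [0.4286, -0.1939, 0.2921]
orientation: [0.0, 0.842, 0.54, 0.0]
wrist_force: [0.0, -0.7, 0.2]
opening: 0.363
gripper_force: 0.0
```

Run:
```python
from h import *
plan([.4255,-.1935,.114],[.910,-.414],"tab"); print(readout.read_state()["opening"])
```

```text
tab turn [ 0.0001  0.     -0.0012] shift [-0.012 -0.037  2.226] tcp [ 0.4286 -0.1939  0.2921] F [ 0.  -0.7  0.2] j7 0.2
0.3632066644795555
```

>>> drive_tool([
  [[-0.012,-0.037,0.2],[0,0,0]],
  [[0,0,0.4],[0,0,0]],
  [[0,0,0.4],[0,0,0]],
  [[0,0,0.4],[0,0,0]],
  [[0,0,0.3],[0,0,0]],
  [[0,0,0],[0,0,0]],
  [[0,0,0],[0,0,0]],
  [[0,0,0],[0,0,0]],
])

```text
time: 20.37
tcp_pos: [0.426, -0.1944, 0.157]
orientation: [0.001, 0.842, 0.539, 0.0]
wrist_force: [0.0, -0.9, -0.6]
opening: 0.36
gripper_force: 0.0
```

Run:
```python
from h import *
plan([.4255,-.1935,.117],[.910,-.414],"tab")
cm=viewer.camera_model("wrist"); cv2.imwrite("pics/w7.png",viewer.snapshot("wrist")[:,:,::-1])
```

```text
tab turn [ 0.0005  0.0001 -0.0014] shift [ 0.008 -0.01   0.5  ] tcp [ 0.426  -0.1944  0.157 ] F [ 0.  -0.9 -0.6] j7 0.37
```

View pics/w7.png

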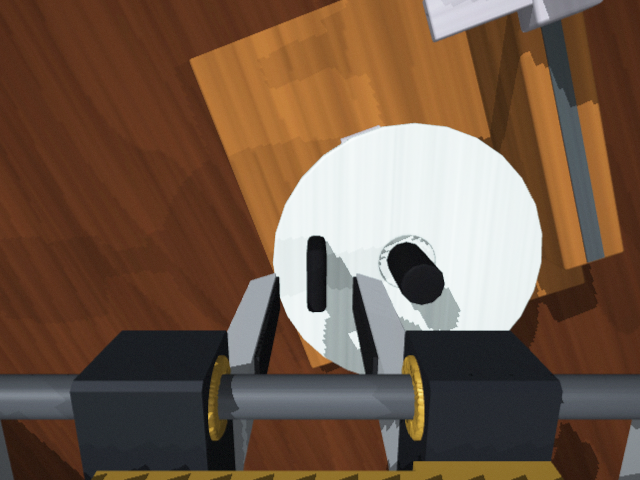

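The tab (column 316) is centred between the fingers (277 to 355), clear of the knob. Going down to grip it.

>>> drive_tool([
  [[0.008,-0.01,0.15],[0,0,0]],
  [[0,0,0.15],[0,0,0]],
  [[0,0,0.12],[0,0,0]],
  [[0,0,0.07],[0,0,0]],
  [[0,0,0],[0,0,0]],
  [[0,0,0],[0,0,0]],
  [[0,0,0],[0,0,0]],
])

```text
time: 21.0
tcp_pos: [0.4249, -0.1929, 0.1176]
orientation: [0.0, 0.842, 0.539, 0.0]
wrist_force: [-0.8, -0.3, -0.8]
opening: 0.363
gripper_force: 0.0
```

>>> drive_tool([
  [[0,0,0],[0,0,0]],
  [[0,0,0],[0,0,0]],
  [[0,0,0],[0,0,0]],
  [[0,0,0],[0,0,0]],
  [[0,0,0],[0,0,0]],
  [[0,0,0],[0,0,0]],
  [[0,0,0],[0,0,0]],
  [[0,0,0],[0,0,0]],
], hand=0, squeeze=30)

```text
time: 21.67
tcp_pos: [0.4248, -0.1927, 0.1173]
orientation: [0.0, 0.842, 0.539, 0.0]
wrist_force: [-0.4, -0.4, 3.9]
opening: 0.109
gripper_force: 30.0
```

>>> drive_tool([
  [[0,0,-0.05],[0,0,0]],
  [[0,0,-0.08],[0,0,0]],
  [[0,0,-0.1],[0,0,0]],
  [[0,0,-0.12],[0,0,0]],
  [[0,0,-0.15],[0,0,0]],
  [[0,0,-0.15],[0,0,0]],
  [[0,0,-0.15],[0,0,0]],
  [[0,0,-0.15],[0,0,0]],
])

```text
time: 22.33
tcp_pos: [0.4243, -0.1925, 0.1944]
orientation: [0.0, 0.842, 0.539, 0.0]
wrist_force: [0.2, 0.0, -1.1]
opening: 0.107
gripper_force: 30.0
```

>>> drive_tool([
  [[0,0,-0.15],[0,0,0]],
  [[0,0,-0.1],[0,0,0]],
  [[0,0,-0.05],[0,0,0]],
  [[0,0,0],[0,0,0]],
  [[0,0,0],[0,0,0]],
  [[0,0,0],[0,0,0]],
  [[0,0,0],[0,0,0]],
  [[0,0,0],[0,0,0]],
])

```text
time: 23.0
tcp_pos: [0.4241, -0.1925, 0.2166]
orientation: [-0.0, 0.842, 0.539, -0.0]
wrist_force: [0.3, -0.2, -0.7]
opening: 0.106
gripper_force: 30.0
```

Run:
```python
from h import *
s=readout.read_state(); print(s["tcp_pos"],s["opening"],s["gripper_force"],s["wrist_force"],s["wrist_torque"])
cv2.imwrite("pics/s8.png",cv2.resize(viewer.snapshot("scene")[140:340,90:300,::-1],None,fx=2.8,fy=2.8,interpolation=2))
```

```text
[ 0.42411681 -0.19247428  0.2165809 ] 0.10583980208095384 29.99976396560669 [ 0.34324472 -0.16398353 -0.69737919] [-0.0743001   0.14242002 -0.0561276 ]
```

View pics/s8.png

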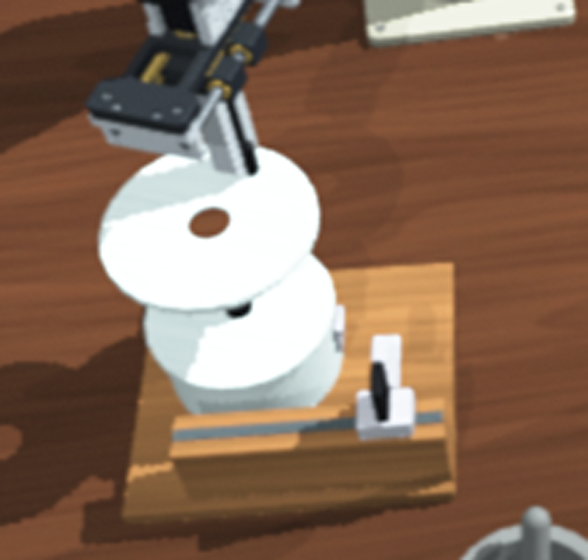

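The cover is held level 10 cm up, the inner lid stays seated with its knob in view, and the keeper is open. Handing in.

```bash
python3 -c "
from workcell import job
print(job.hand_in())"
```

```text
the job is handed in; nothing more can be done
None
```

I handed in the job at about 23 s, but the hand-in returned no verdict: the keeper is at its open stop, the inner lid looks seated in the tin, and the gripper holds the cover level about 10 cm above it.

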